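Lock the bayonet setting master into the calibration socket

TASK

Take the black setting master with the two steel lugs out of its blue rack, feel its lugs into the two slots of the round bayonet socket, push it down against the spring, twist it clockwise (seen from above) to the stop and let the spring lift it into lock, then let go. Be gentle with the ground surfaces: never press, wedge or twist it against the socket with more than about 40 N in all, and leave the ring gauge, the plain black master and the screwdriver where they are.

Things in the scene. Friction and masses are not known exactly. Their poses are not given: they have to be found in the camera images.
- master_center (a point): centre (41 mm up) of the setting master: black, upright, loose, 82 mm tall, 0.2 to 0.4 kg. z up, x along its two lugs; a half turn about z makes no difference. Barrel of radius 15 mm up to 40 mm; nose cone at the bottom. At the start it stands in the rack, the lugs lying on the rack's top
- master_grip (a point): on the master's axis, 66 mm up: the place to grip. The black grip block is 40 mm in x by 24 mm in y (grip across these 24 mm), from 40 to 82 mm up, with a white line along x on its top
- master_nose (a point): centre of the master's underside (0 mm up). The nose cone has radius 9 mm here and widens to the barrel's 15 mm at 8 mm up. The two steel lugs stick out along +x and -x from 14 to 22 mm up; they are 9 mm wide and their tips lie 22 mm from the axis
- rack: blue plastic block 100 x 100 x 45 mm, fixed, with one round hole of 34 mm diameter, 30 mm deep, in its top, that holds the master; origin at the centre of its underside
- socket_mouth (a point): centre of the top face of the fixed round aluminium housing (86 mm across, top 65 mm above the bench, on a dark plate 130 x 100 mm); z up, x through the two red rim marks. The steel bayonet insert inside (61 mm across, same height) is clamped off-centre: its axis is up to 4 mm away in x and in y from here and it is turned up to 0.42 rad either way, differently each time
- socket_rest (a point): point 14 mm below the housing's top centre: with the lugs not over the slots, the master's underside stops at this height, lugs on the insert's top. The insert is rigid; bore radius 16 mm; two opposite slots 12.2 mm wide along the insert's x axis, marked by white ticks. Over the slots the master goes on down: 1 mm lower its nose meets a spring plunger (3 N, then 0.5 N/mm more)
- socket_twist (a point): point 30 mm below the housing's top centre: with the underside here (spring about 10.5 N) the lugs are below the lip and the master can be twisted clockwise (from above) by 70 deg, 1.22 rad plus or minus 0.15 rad of play, to a hard stop. Anticlockwise is blocked. The plunger bottoms out 4 mm lower
- socket_lock (a point): point 25 mm below the housing's top centre: the underside's height when locked. Let up at the stop of the twist, the spring lifts the lugs about 4 mm into pockets (under the green dots) and holds the master there
- ring_gauge: bystander: steel ring gauge lying flat, 70 mm across, 18 mm high, loose; origin at the centre of its underside
- black_center (a point): bystander: plain black cylindrical master, 40 mm diameter, 85 mm tall, standing, loose; point at its centre
- driver: bystander: screwdriver with a blue handle lying loose on the bench along its x axis, under 130 mm to either side of its origin
Not all that is in view belongs to the job. What is shaped like the part that bears master_center but green or purple is not meant. There is more than one size of the rack; the one meant has the size given above.

How it is judged (in metres and radians):
On the way, in this order (a step that is already met when the one before it is completed fails the run):
1. the master is lifted clear of the rack (z of master_center in the frame of rack above 0.1 m), for 0.1 s.
2. the master is in the socket, its lugs down in the slots and not yet twisted (horizontal distance between master_center and socket_mouth below 0.008 m and z of master_center in the frame of socket_mouth below 0.023 m and angle between the x axis of master_center and the x axis of socket_mouth, either way round below 0.58 rad), for 0.1 s.
At the end, for the whole second after the job is handed in: The master stands in the socket, within 9 mm of the housing's centre and upright within 0.12 rad, at rest, held down by its lugs in the lock pockets (its centre 13.6 to 18.5 mm above the housing's top) and turned more than 0.65 rad from the housing's x axis (horizontal distance between master_center and socket_mouth below 0.009 m and z of master_center in the frame of socket_mouth between 0.0136 and 0.0185 m and angle between the x axis of master_center and the x axis of socket_mouth, either way round above 0.65 rad and angle between master_center's own z axis and vertical below 0.12 rad and linear speed of master below 0.01 m/s); the robot touches nothing.
It fails at once if the master is pressed, wedged or twisted against the socket with more than 50 N (all contacts added) (contact force between master and socket above 50 N).
It fails at once if the ring gauge is moved by more than 20 mm (distance of ring_gauge from where it was at the start of the episode above 0.02 m).
It fails at once if the plain black master is moved by more than 20 mm (distance of black_center from where it was at the start of the episode above 0.02 m).
It fails at once if the screwdriver is moved by more than 20 mm (distance of driver from where it was at the start of the episode above 0.02 m).
It also fails if it takes over 72 s, if anything falls off the work surface, if the arm or the gripper's body presses on something with over 40 N, if the wrist force passes 120 N, or if a joint passes its speed limit or range.

ROBOT

A 6-joint arm with a two-finger parallel gripper is mounted at the origin on the work surface. World frame = base frame: x ahead of the robot, y to its left, z up, the work surface at z = 0. Lengths are in mm, angles in rad, forces in N, time in s.
With the tool pointing down it reaches from about 275 to 750 mm from the base axis. Payload 10.2 kg.
Tool frame: the origin (TCP) lies between the finger pads; the fingertips stand 17 mm ahead of it and the grasp point (between the pads) lies 2 mm behind it (tips_ahead is the distance from the TCP to the fingertips, in mm); z points along the fingers, y is the line along which they close (so a half turn about z gives the same grasp; the last joint's range is limited). The gripper opens to 85 mm and grips with 20 to 120 N. Pads are 22 mm wide; open, the fingers measure 114 mm over their backs; the gripper's body (76 mm by 85 mm) begins 54 mm behind the grasp point. The pads swing forward as they close: fully open they stand 13 mm farther back than shut.
Start: joints at [-1.421, 0.313, 1.498, -0, 1.331, -0.223], TCP at [191.206, -488.95, 248.294] pointing down, gripper open.
Joint ranges: [-2.94, 2.94], [-0.97, 2.17], [0.19, 2.56], [-1.23, 4.37], [0.02, 3.11], [-2.88, 2.88]. Speed limits (rad/s): [2.39, 2.39, 3.01, 3.14, 3.14, 3.14].

INTERFACE

Orientations are given as a unit quaternion [w, x, y, z].
In Python, from rig import sense, capture, finish_job, boxes_of, tips_ahead gives the robot as it stands.
- The arm moves only by the tool drive_tool, never from a script. Its argument "commands" is text: rows parted by semicolons, each of 7 numbers parted by spaces: the shift along the world's x, y, z in units of 0.1 m (1.0 is 0.1 m), then the turn, a rotation vector about the world's x, y, z in units of pi/4 rad (1.0 is pi/4 rad), then the opening in per cent of the stroke, from 0 (shut) to 100 (fully open). A call has 1 to 20 rows; each row shifts and turns the commanded pose from where the row before left it; what a row does not reach is not made up. A row lasts 1/12 s, in which the tool goes at most 41.7 mm and 7.16 degrees, less where a joint would pass 70% of its speed; a pose out of reach is approached as far as the arm can. A call with a number of a shift or a turn outside -1 to 1 is refused whole. A call with a gripper value outside its range is refused whole. The fingers move at their own pace and stop on an object; "force" is the grip in N (left out, the last holds). Time passes only in rows, so rows that do not move let the fingers close. It gives the time, the measured TCP pose, the force, the opening and the grip force at its end, in the units of the state.
- sense(): the state, without advancing time (a new reading comes with each control period).
- capture(name): name is "scene" or "top" or "wrist"; returns a dict with "pixels" (384x512x3 uint8, blue, green, red), "fov_y" (degrees; the focal length in pixels is half the picture's height over the tangent of half this angle, whatever the lens; pixels are square), "cx", "cy" (the principal point, pixels), "k1" (the pictures are not rectified: a ray, as slopes to the right and down, at radius r is drawn at 1 + k1 r^2 times it, then the intrinsics apply), "position" and "attitude" of the camera in the world; the wrist camera has in their place "tool_from_camera" (4x4, takes a point from camera to tool coordinates, whose origin is the TCP and whose axes are the flange's). Camera axes: x right, y down, z forward; pixel columns grow to the right and rows downward; lengths in mm; the calibration is good to about 2 mm. A picture is of the moment at which its call begins: read the wrist's pose just before it. There is no depth.
- finish_job(): hands the job in; it is judged then, once.
Trained networks look in a picture, given as the dict that the camera call returned (one of the last four; its "shot" number tells which), for a name from the list of things; names that differ only in an ending like _2 or _b are one class to them, and where a whole thing is asked for, a point or a joint stands for the part that bears it (a point fixed in the world has none). Each returns a list of dicts, best first, with "confidence" (0 to 1); they miss things now and then, are a little off and sometimes report something else, mostly with a low value. They report only what shows in the picture. A call takes as long as a camera call. They do not tell look-alikes from the thing itself.
- boxes_of(picture, name): "position" ([column, row] in pixels, amid what is visible of it).
The state is a dict: "time_s": time; "joints": joint angles; "dq": joint speeds; "tau": joint torques, N m; "eef_pos": TCP position; "ee_rot": TCP orientation; "force": force on the tool from outside, world axes, zero at the start; "wrist_torque": the same for the moment, N m; "grip_width": opening from 0.0 (shut) to 1.0 (fully open); "grip_force": force on a finger pad.
Only numpy, scipy, OpenCV 4.12 (cv2) and the standard library are available. Lean on these libraries where they do the work, as an engineer would, in place of code of your own. Each camera call takes 0.05 s, during which the arm holds its last target. There are 200 camera calls.

## Working session

There is one attempt and no reset: what is moved stays moved. The work goes in short steps, Python scripts to look and compute and a tool call to move; the robot and the scene stay as the last step left them, time stands still between calls to the robot, and variables do not carry over. Pictures are saved under pics/ and viewed, at most 10 in all, crops included, and the job is handed in when it is done.

Besides the shell and the picture viewer there is one more tool, called by a JSON object that holds its "fn" and its "kwargs", one argument or row to a line. drive_tool: Moves the arm, as the interface text tells. Shifts and turns lie within -1 to 1; 1 stands for 0.1 m of shift or pi/4 rad of turn. Its arguments: {"type":"object","properties":{"commands":{"type":"string"},"force":{"type":"number"}},"required":["commands"]}

```bash
mkdir -p pics
cat > h.py <<'E'
import numpy as np, cv2
from scipy.spatial.transform import Rotation as R
from rig import sense, capture, finish_job, boxes_of, tips_ahead
def quat(q): return R.from_quat([q[1],q[2],q[3],q[0]])
def cam(p, s=None):
    f=192/np.tan(np.radians(p['fov_y'])/2)
    if 'tool_from_camera' in p:
        T=np.array(p['tool_from_camera']); r=quat(s['ee_rot']).as_matrix()
        return f, r@T[:3,3]+np.array(s['eef_pos']), r@T[:3,:3]
    a=np.array(p['attitude'],float)
    m=quat(a).as_matrix() if a.size==4 else a
    return f,np.array(p['position'],float),m
def toplane(p,uv,z,s=None):
    f,c,m=cam(p,s)
    K=np.array([[f,0,p['cx']],[0,f,p['cy']],[0,0,1.]])
    n=cv2.undistortPoints(np.array(uv,float).reshape(-1,1,2),K,np.array([p['k1'],0,0,0.])).reshape(-1,2)
    d=np.c_[n,np.ones(len(n))]@m.T
    return c+d*((z-c[2])/d[:,2])[:,None]
def proj(p,X,s=None):
    f,c,m=cam(p,s)
    K=np.array([[f,0,p['cx']],[0,f,p['cy']],[0,0,1.]])
    x=(np.array(X,float).reshape(-1,3)-c)@m
    return cv2.projectPoints(x,np.zeros(3),np.zeros(3),K,np.array([p['k1'],0,0,0.]))[0].reshape(-1,2)
E
python3 - <<'E'
from h import *
print(sense())
ims=[]
for n in ('scene','top'):
    p=capture(n); ims.append(p['pixels'])
    print(n,{k:v for k,v in p.items() if k!='pixels'})
    for o,z in (('master_center',41+15),('rack',45),('socket_mouth',65),('ring_gauge',18),('black_center',85),('driver',10)):
        for b in boxes_of(p,o)[:4]: print(o,np.round(b['position']),round(b['confidence'],2),toplane(p,[b['position']],z).round()[0])
cv2.imwrite('pics/a.png',cv2.resize(ims[0],(800,600)));cv2.imwrite('pics/b.png',cv2.resize(ims[1],(800,600)))
E
```

```text
{'time_s': 0.0, 'joints': array([-1.42141646e+00,  3.13414058e-01,  1.49843009e+00,  2.26870121e-05,
        1.33098180e+00, -2.23427058e-01]), 'dq': array([ 0.00095665,  0.00027033,  0.00129997,  0.00035715, -0.00166733,
        0.00038316]), 'tau': array([-2.03444042e-04, -4.12273049e+01, -2.59740865e+01, -1.61099742e-04,
        4.21444580e-03,  5.35317881e-06]), 'eef_pos': array([ 191.16673658, -488.71223554,  247.7560802 ]), 'ee_rot': array([-6.15820895e-04,  9.82677434e-01,  1.85323178e-01,  3.38350957e-05]), 'force': array([-0.57115002, -0.0650417 , -0.78363684]), 'wrist_torque': array([-0.01528336, -0.01709786,  0.01836639]), 'grip_force': 0.0, 'grip_width': 0.9974034217646355}
scene {'fov_y': 51.50159756969737, 'cx': 256.5491430787495, 'cy': 188.5609804077322, 'k1': -0.04490198347795026, 'position': array([1070.87425317,  395.13496723,  554.55859505]), 'attitude': array([-0.21039996,  0.40851179,  0.79819591, -0.38952954]), 'shot': 1}
master_center [331. 200.] 0.91 [477. 168.  56.]
master_center [272. 193.] 0.71 [529.  60.  56.]
master_center [387. 236.] 0.57 [509. 297.  56.
[... 353 characters left out ...]
504, 'cy': 191.34549814002332, 'k1': -0.06920133268016591, 'position': array([ 478.63432361,   25.67482534, 1143.3163884 ]), 'attitude': array([ 0.02412467, -0.69800879,  0.71564   , -0.00781824]), 'shot': 2}
master_center [250. 200.] 0.63 [507.  63.  56.]
master_center [159. 207.] 0.61 [494. 293.  56.]
master_center [202. 202.] 0.51 [503. 183.  56.]
master_center [213. 202.] 0.42 [505. 156.  56.]
rack [208. 278.] 0.88 [314. 175.  45.]
rack [211. 198.] 0.67 [514. 163.  45.]
rack [219. 133.] 0.64 [680. 138.  45.]
socket_mouth [366. 210.] 0.64 [ 475. -225.   65.]
ring_gauge [270. 143.] 0.85 [655.   9.  18.]
black_center [275. 243.] 0.59 [399.   4.  85.]
driver [283.  90.] 0.59 [798. -29.  10.]
```

View pics/a.png

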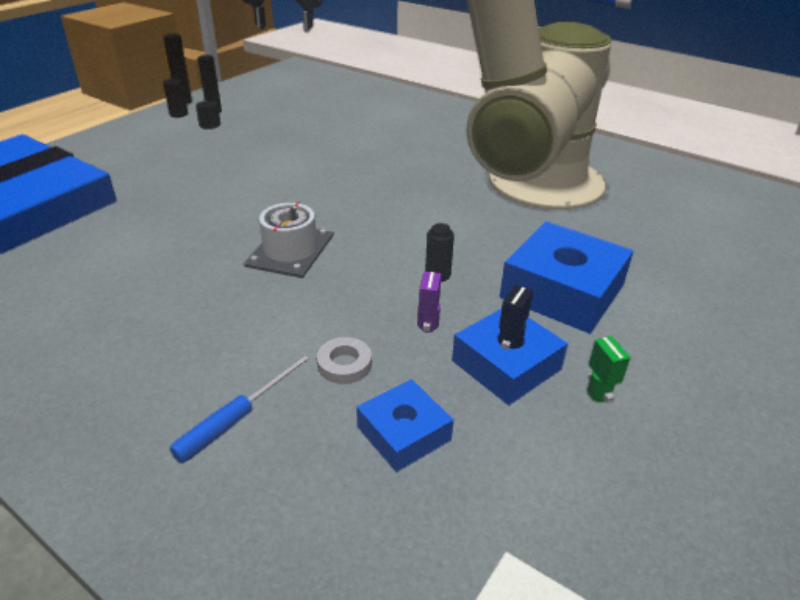

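View pics/b.png

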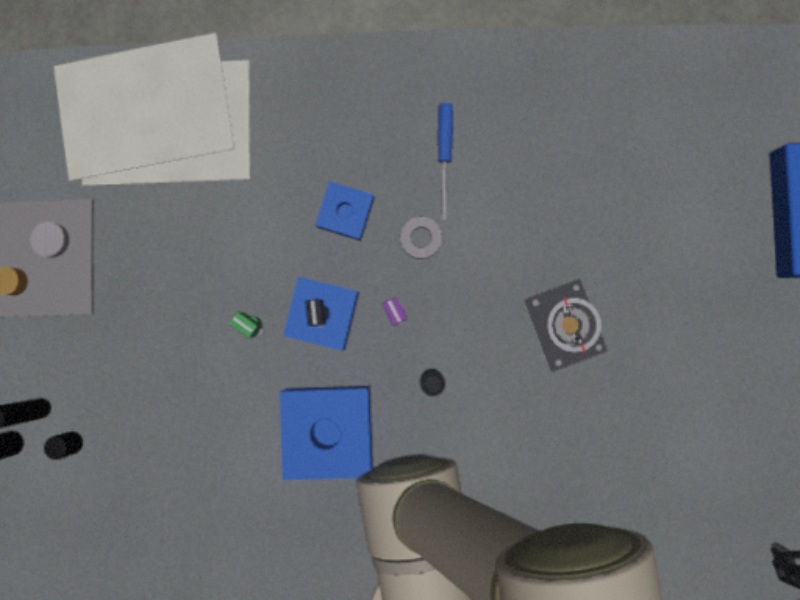

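The black master stands in the middle rack (scene (515,318), top (315,312)). The socket is at top (574,325), with red marks at (566,300) and (583,348). The green and purple parts are decoys.

Run:
```python
from h import *
s=sense()
p=capture('wrist'); print(np.array(p['tool_from_camera']).round(3),p['fov_y'],p['cx'],p['cy'],p['k1']); f,c,m=cam(p,s); print(c,m[:,2])
t=capture('top'); a=t['pixels']
sc=1/1.5625
print('rack c',toplane(t,[[321*sc,314*sc]],45))
def comp(mask,x0,y0,name,z):
    n,l,st,ce=cv2.connectedComponentsWithStats(mask.astype(np.uint8))
    for i in range(1,n):
        if st[i,4]<3: continue
        ys,xs=np.nonzero(l==i); q=toplane(t,np.c_[xs+x0,ys+y0],z)[:,:2]
        w,v=np.linalg.eigh(np.cov(q.T)) 
        print(name,st[i,4],ce[i]+[x0,y0],q.mean(0).round(1),'ang',np.arctan2(v[1,1],v[0,1]).round(3))
b=a[180:222,185:222].astype(int); comp((b.min(2)>110),185,180,'white',113)
b=a[180:235,335:390].astype(int); comp((b[...,2]-b[...,1]>50)&(b[...,2]-b[...,0]>50),335,180,'red',65)
u=np.hstack([cv2.resize(a[180:222,180:230],None,fx=8,fy=8),cv2.resize(a[186:228,345:387],None,fx=8,fy=8)])
cv2.imwrite('pics/c.png',u)
```

```text
[[ 1.00000e-03 -9.50000e-01 -3.14000e-01  8.06700e+01]
 [ 1.00000e+00  1.00000e-03 -0.00000e+00 -4.50000e-02]
 [ 1.00000e-03 -3.14000e-01  9.50000e-01 -1.25109e+02]
 [ 0.00000e+00  0.00000e+00  0.00000e+00  1.00000e+00]] 62.8961226086416 258.84556364429255 189.1618053095182 0.010878422981330614
[ 266.30031174 -459.53313372  373.39814085] [-0.29229381 -0.11401278 -0.94950798]
rack c [[507.37703197 176.71694811  45.        ]]
white 36 [200.33333333 199.75      ] [508.8 179.5] ang -3.043
red 7 [361.57142857 192.28571429] [ 518.6 -214.7] ang -3.033
red 7 [372.85714286 222.14285714] [ 443.9 -240.2] ang -2.819
```

View pics/c.png

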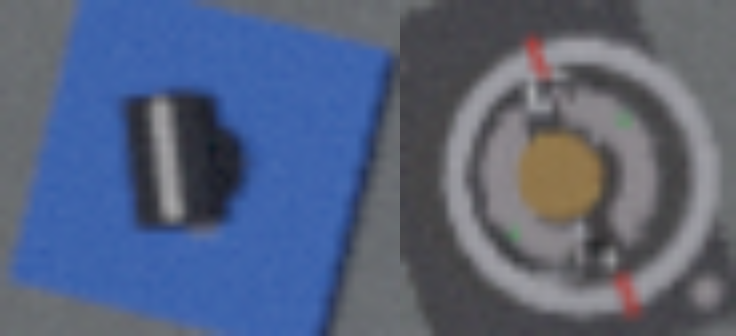

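The crop shows the white line at (170,160), running almost along world x. In the socket the slot ticks are at (543,98) and (598,248), and the insert sits left of the housing centre. Next I take a close wrist view of the socket.

{"fn": "drive_tool", "kwargs": {
  "commands": "0.21 0.2 -0.09 0 0 0 100;0.21 0.2 -0.09 0 0 0 100;0.21 0.2 -0.09 0 0 0 100;0.21 0.2 -0.09 0 0 0 100;0.21 0.2 -0.09 0 0 0 100;0.21 0.2 -0.09 0 0 0 100;0.21 0.2 -0.09 0 0 0 100;0.21 0.2 -0.09 0 0 0 100;0.21 0.2 -0.09 0 0 0 100;0.21 0.2 -0.09 0 0 0 100;0.21 0.2 -0.09 0 0 0 100;0.21 0.2 -0.09 0 0 0 100;0.21 0.15 -0.09 0 0 0 100;0 0 0 0 0 0 100;0 0 0 0 0 0 100;0 0 0 0 0 0 100;0 0 0 0 0 0 100",
  "force": 60
}}

```text
time_s: 2.22
eef_pos: [463.8, -234.7, 131.7]
ee_rot: [0.0, 0.983, 0.185, 0.0]
force: [-0.4, 0.6, 0.3]
grip_width: 0.997
grip_force: 0.0
```

Run:
```python
from h import *
s=sense(); p=capture('wrist'); print(s['eef_pos'],s['force'])
np.savez('sock.npz',px=p['pixels'],eef=s['eef_pos'],rot=s['ee_rot'])
# rectified top view of plane z=65, 6 px/mm, centred (481,-227): column = -y, row = -x
g=np.mgrid[0:600,0:600]; X=481+(300-g[0])/6; Y=-227+(300-g[1])/6
uv=proj(p,np.stack([X,Y,np.full(X.shape,65.)],-1),s).reshape(600,600,2).astype(np.float32)
im=cv2.remap(p['pixels'],uv[...,0],uv[...,1],cv2.INTER_LINEAR)
cv2.imwrite('pics/d.png',im)
```

```text
[ 463.78616027 -234.73319547  131.70725186] [-0.37443646  0.58740296  0.31459051]
```

View pics/d.png

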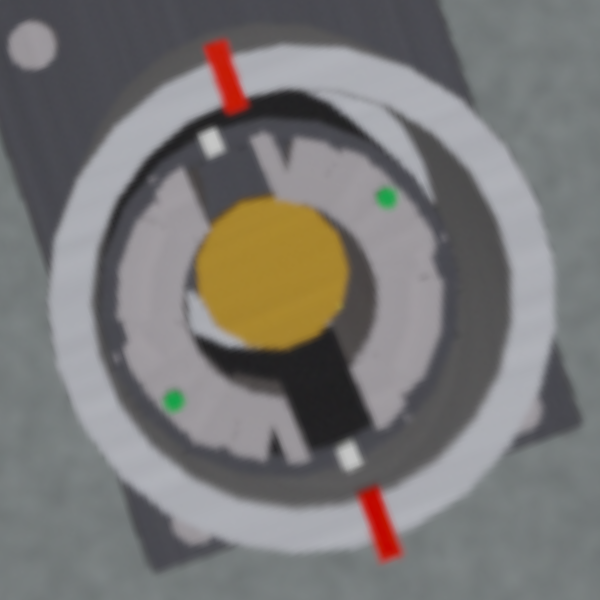

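The insert's ticks are at (211,142) and (349,456). That puts its centre at about (481.2, -223.7) with yaw 0.414. The housing centre is about (480.8, -227.5) with yaw 0.33. Now to the master.

{"fn": "drive_tool", "kwargs": {
  "commands": "0.03 0.1 0.2 0 0 0 100;0.03 0.28 0.2 0 0 0 100;0.03 0.28 0.2 0 0 -0.0344 100;0.03 0.28 0.1 0 0 -0.0344 100;0.03 0.28 0 0 0 -0.0344 100;0.03 0.28 0 0 0 -0.0344 100;0.03 0.28 0 0 0 -0.0344 100;0.03 0.28 0 0 0 -0.0344 100;0.03 0.28 0 0 0 -0.0344 100;0.03 0.28 0 0 0 -0.0344 100;0.03 0.28 0 0 0 -0.0344 100;0.03 0.28 0 0 0 -0.0344 100;0.03 0.28 0 0 0 0 100;0.03 0.28 0 0 0 0 100;0.03 0.28 0 0 0 0 100;0 0.12 0 0 0 0 100;0 0 0 0 0 0 100;0 0 0 0 0 0 100;0 0 0 0 0 0 100"
}}

```text
time_s: 3.85
eef_pos: [509.3, 178.7, 201.4]
ee_rot: [0.0, 0.999, 0.051, 0.0]
force: [-0.9, 0.2, -0.3]
grip_width: 0.996
grip_force: 0.0
```

Run:
```python
from h import *
s=sense(); p=capture('wrist'); print(s['eef_pos'],s['ee_rot'],s['joints'].round(2))
g=np.mgrid[0:600,0:600]; X=508+(300-g[0])/5; Y=179+(300-g[1])/5
uv=proj(p,np.stack([X,Y,np.full(X.shape,113.)],-1),s).reshape(600,600,2).astype(np.float32)
im=cv2.remap(p['pixels'],uv[...,0],uv[...,1],cv2.INTER_LINEAR)
cv2.imwrite('pics/e.png',im)
w=(im[150:450,150:450].min(2)>120).astype(np.uint8); n,l,st,ce=cv2.connectedComponentsWithStats(w)
for i in range(1,n):
    if st[i,4]>100:
        ys,xs=np.nonzero(l==i); v=np.linalg.eigh(np.cov(-ys,-xs))[1][:,1]
        print(st[i],508+(150-ce[i][1])/5,179+(150-ce[i][0])/5,np.arctan(v[1]/v[0]))
```

```text
[509.29077017 178.68036953 201.39753681] [1.82638878e-04 9.98716640e-01 5.06462161e-02 3.04145669e-06] [ 0.12  0.39  1.52 -0.    1.23  1.59]
[ 130   47   39  183 4253] 510.3286621208559 179.24006583588056 0.09392794350155055
[    0   186   300   114 17521] 484.78752354317675 183.92066662861708 1.4964555603954208
```

View pics/e.png

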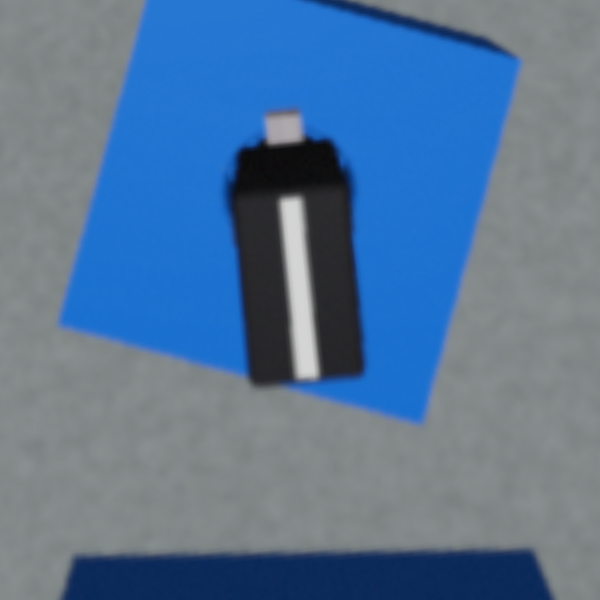

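The white line's centre is at (299,288), which gives the master at (510.3, 179.1), yaw 0.094. Descend and grip.

{"fn": "drive_tool", "kwargs": {
  "commands": "0.01 0.005 -0.2 0 0 0 100;0 0 -0.2 0 0 0 100;0 0 -0.2 0 0 0 100;0 0 -0.2 0 0 0 100;0 0 -0.15 0 0 0 100;0 0 -0.1 0 0 0 100;0 0 -0.01 0 0 0 100;0 0 0 0 0 0 100;0 0 0 0 0 0 100;0 0 0 0 0 0 0;0 0 0 0 0 0 0;0 0 0 0 0 0 0;0 0 0 0 0 0 0;0 0 0 0 0 0 0;0 0 0 0 0 0 0;0 0 0 0 0 0 0;0 0 0 0 0 0 0;0 0 0 0 0 0 0",
  "force": 60
}}

```text
time_s: 5.4
eef_pos: [510.3, 180.5, 95.5]
ee_rot: [-0.0, 0.999, 0.051, 0.0]
force: [-0.9, -0.8, 3.4]
grip_width: 0.277
grip_force: 59.6
```

{"fn": "drive_tool", "kwargs": {
  "commands": "0 0 0.1 0 0 0 0;0 0 0.2 0 0 0 0;0 0 0.2 0 0 0 0;0 0 0.2 0 0 0 0;0 0 0.2 0 0 0 0;0 0 0.1 0 0 0 0;0 0 0 0 0 0 0;0 0 0 0 0 0 0;0 0 0 0 0 0 0"
}}

```text
time_s: 6.15
eef_pos: [509.6, 180.5, 193.9]
ee_rot: [0.0, 0.999, 0.051, -0.001]
force: [-0.4, -0.5, -3.2]
grip_width: 0.271
grip_force: 59.2
```

Run:
```python
from h import *
s=sense(); p=capture('wrist'); e=s['eef_pos'];print(e,s['ee_rot'],s['force'],s['wrist_torque'],s['grip_width'])
z=e[2]+17.5
g=np.mgrid[0:500,0:500]; X=e[0]+(250-g[0])/5; Y=e[1]+(250-g[1])/5
uv=proj(p,np.stack([X,Y,np.full(X.shape,z)],-1),s).reshape(500,500,2).astype(np.float32)
im=cv2.remap(p['pixels'],uv[...,0],uv[...,1],cv2.INTER_LINEAR)
cv2.imwrite('pics/f.png',im)
```

```text
[509.58190812 180.47766938 193.88140042] [ 6.07114711e-05  9.98684430e-01  5.12616815e-02 -1.28319423e-03] [-0.35673636 -0.49202604 -3.23203951] [-0.01347025  0.03736594  0.02922   ] 0.2709661327406524
```

View pics/f.png

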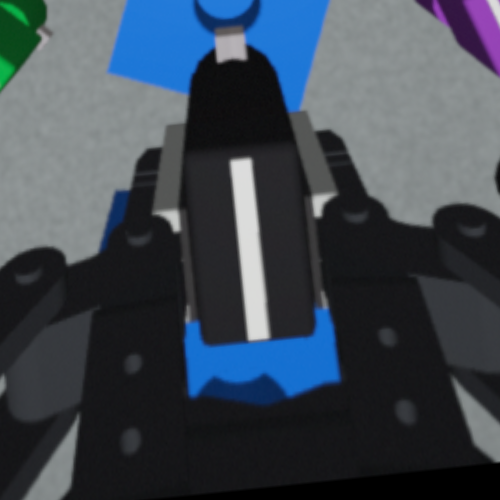

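The white line is centred at (249.5,249), so the master sits right on the TCP axis and is aligned to within 0.01 rad. Carry it to the socket.

{"fn": "drive_tool", "kwargs": {
  "commands": "-0.02 -0.12 0 0 0 0.02 0;-0.02 -0.22 0 0 0 0.03 0;-0.02 -0.27 0 0 0 0.03 0;-0.02 -0.27 0 0 0 0.03 0;-0.02 -0.27 0 0 0 0.03 0;-0.02 -0.27 0 0 0 0.03 0;-0.02 -0.27 0 0 0 0.03 0;-0.02 -0.27 0 0 0 0.03 0;-0.02 -0.27 0 0 0 0.03 0;-0.02 -0.27 0 0 0 0.03 0;-0.02 -0.27 0 0 0 0.03 0;-0.02 -0.27 0 0 0 0.03 0;-0.02 -0.27 0 0 0 0.03 0;-0.02 -0.27 0 0 0 0.03 0;-0.004 -0.27 -0.05 0 0 0 0;0 -0.15 -0.15 0 0 0 0;0 -0.04 -0.15 0 0 0 0;0 0 -0.15 0 0 0 0;0 0 0 0 0 0 0;0 0 0 0 0 0 0"
}}

```text
time_s: 7.87
eef_pos: [481.4, -223.1, 144.4]
ee_rot: [-0.001, 0.978, 0.211, -0.001]
force: [0.6, 1.2, -3.2]
grip_width: 0.269
grip_force: 59.3
```

```bash
cat > st.py <<'E'
from h import *
s=sense(); e=s['eef_pos']; v=quat(s['ee_rot']).as_matrix()
print(s['time_s'],e.round(2),'yaw',np.arctan2(v[1,0],v[0,0]).round(4),'F',s['force'].round(2),'T',s['wrist_torque'].round(3),'d',(np.array([481.2,-223.7])-e[:2]).round(2),'tilt',v[:2,2].round(4),s['joints'].round(2))
E
python3 st.py
```

```text
7.8667 [ 481.37 -223.09  144.4 ] yaw 0.4246 F [ 0.61  1.18 -3.22] T [-0.023 -0.011  0.026] d [-0.17 -0.61] tilt [-0.0021  0.0017] [-0.65  0.43  1.62  0.    1.1   0.49]
```

{"fn": "drive_tool", "kwargs": {
  "commands": "-0.002 -0.006 -0.06 0 0 -0.012 0;0 0 -0.06 0 0 0 0;0 0 -0.05 0 0 0 0;0 0 -0.04 0 0 0 0;0 0 -0.03 0 0 0 0;0 0 -0.01 0 0 0 0;0 0 0 0 0 0 0;0 0 0 0 0 0 0;0 0 0 0 0 0 0"
}}

```text
time_s: 8.62
eef_pos: [481.7, -224.1, 120.5]
ee_rot: [0.0, 0.979, 0.206, 0.0]
force: [-0.6, 0.4, -3.3]
grip_width: 0.271
grip_force: 59.5
```

```bash
python3 st.py
```

```text
8.6167 [ 481.7  -224.1   120.52] yaw 0.4152 F [-0.55  0.35 -3.3 ] T [-0.018  0.041  0.069] d [-0.5  0.4] tilt [ 0.0003 -0.0002] [-0.66  0.46  1.64  0.    1.04  0.5 ]
```

{"fn": "drive_tool", "kwargs": {
  "commands": "-0.005 0.004 -0.02 0 0 0 0;0 0 -0.02 0 0 0 0;0 0 -0.01 0 0 0 0;0 0 -0.004 0 0 0 0;0 0 0 0 0 0 0;0 0 0 0 0 0 0;0 0 0 0 0 0 0"
}}

```text
time_s: 9.2
eef_pos: [481.1, -223.7, 115.0]
ee_rot: [0.0, 0.979, 0.206, 0.0]
force: [-0.8, -0.6, -3.4]
grip_width: 0.271
grip_force: 59.6
```

```bash
python3 st.py
```

```text
9.2 [ 481.15 -223.69  114.97] yaw 0.4152 F [-0.81 -0.59 -3.44] T [ 0.021  0.002 -0.035] d [ 0.05 -0.01] tilt [ 0.0001 -0.0001] [-0.66  0.47  1.65 -0.    1.02  0.5 ]
```

No contact yet. I'll go on in small steps.

{"fn": "drive_tool", "kwargs": {
  "commands": "0 0 -0.01 0 0 0 0;0 0 0 0 0 0 0;0 0 -0.01 0 0 0 0;0 0 0 0 0 0 0;0 0 0 0 0 0 0"
}}

```text
time_s: 9.62
eef_pos: [481.2, -223.7, 113.1]
ee_rot: [0.0, 0.979, 0.206, 0.0]
force: [-0.5, -0.3, 0.0]
grip_width: 0.27
grip_force: 60.0
```

```bash
python3 st.py
```

```text
9.6167 [ 481.24 -223.73  113.05] yaw 0.4152 F [-0.54 -0.29  0.01] T [0.065 0.067 0.024] d [-0.04  0.03] tilt [ 0.0004 -0.0003] [-0.66  0.47  1.65  0.    1.02  0.5 ]
```

{"fn": "drive_tool", "kwargs": {
  "commands": "0 0 -0.01 0 0 0 0;0 0 0 0 0 0 0;0 0 -0.01 0 0 0 0;0 0 0 0 0 0 0;0 0 0 0 0 0 0"
}}

```text
time_s: 10.03
eef_pos: [481.2, -223.7, 111.0]
ee_rot: [0.0, 0.979, 0.206, 0.0]
force: [-0.0, -0.2, 1.4]
grip_width: 0.278
grip_force: 60.1
```

```bash
python3 st.py
```

```text
10.0333 [ 481.2  -223.74  110.97] yaw 0.4152 F [-0.01 -0.18  1.37] T [ 0.041 -0.031 -0.042] d [0.   0.04] tilt [ 0.0003 -0.0002] [-0.66  0.47  1.65  0.    1.02  0.5 ]
```

{"fn": "drive_tool", "kwargs": {
  "commands": "0 0 -0.01 0 0 0 0;0 0 -0.01 0 0 0 0;0 0 -0.01 0 0 0 0;0 0 -0.01 0 0 0 0;0 0 -0.01 0 0 0 0;0 0 0 0 0 0 0;0 0 0 0 0 0 0"
}}

```text
time_s: 10.62
eef_pos: [481.2, -223.7, 106.0]
ee_rot: [0.0, 0.979, 0.206, 0.0]
force: [0.2, -0.2, 3.6]
grip_width: 0.272
grip_force: 60.3
```

```bash
python3 st.py
```

```text
10.6167 [ 481.19 -223.71  106.  ] yaw 0.4152 F [ 0.17 -0.25  3.62] T [ 0.092  0.02  -0.036] d [0.01 0.01] tilt [ 0.0002 -0.0002] [-0.66  0.48  1.66  0.    1.    0.5 ]
```

{"fn": "drive_tool", "kwargs": {
  "commands": "0 0 -0.01 0 0 0 0;0 0 -0.01 0 0 0 0;0 0 -0.01 0 0 0 0;0 0 -0.01 0 0 0 0;0 0 -0.01 0 0 0 0;0 0 -0.01 0 0 0 0;0 0 -0.009 0 0 0 0;0 0 0 0 0 0 0;0 0 0 0 0 0 0"
}}

```text
time_s: 11.37
eef_pos: [481.2, -223.7, 99.2]
ee_rot: [0.0, 0.979, 0.206, 0.0]
force: [-0.4, -0.6, 6.6]
grip_width: 0.272
grip_force: 60.9
```

```bash
python3 st.py
```

```text
11.3667 [ 481.24 -223.74   99.23] yaw 0.4152 F [-0.4  -0.55  6.57] T [ 0.123  0.113 -0.031] d [-0.04  0.04] tilt [ 0.0004 -0.0003] [-0.66  0.49  1.66  0.    0.99  0.5 ]
```

{"fn": "drive_tool", "kwargs": {
  "commands": "0 0 0 0 0 -0.06 0;0 0 0 0 0 -0.06 0;0 0 0 0 0 -0.06 0;0 0 0 0 0 -0.06 0;0 0 0 0 0 0 0;0 0 0 0 0 0 0"
}}

```text
time_s: 11.87
eef_pos: [481.3, -223.8, 99.3]
ee_rot: [0.0, 0.994, 0.113, 0.0]
force: [0.1, -0.0, 7.1]
grip_width: 0.274
grip_force: 60.9
```

```bash
python3 st.py
```

```text
11.8667 [ 481.28 -223.84   99.32] yaw 0.2265 F [ 0.15 -0.04  7.07] T [ 0.077  0.082 -0.058] d [-0.08  0.14] tilt [ 0.0006 -0.0006] [-0.66  0.49  1.66 -0.    0.99  0.69]
```

{"fn": "drive_tool", "kwargs": {
  "commands": "0 0 0 0 0 -0.06 0;0 0 0 0 0 -0.06 0;0 0 0 0 0 -0.06 0;0 0 0 0 0 0 0;0 0 0 0 0 0 0"
}}

```text
time_s: 12.28
eef_pos: [481.3, -223.8, 99.3]
ee_rot: [0.0, 0.999, 0.043, 0.0]
force: [1.0, -0.2, 6.0]
grip_width: 0.273
grip_force: 60.9
```

```bash
python3 st.py
```

```text
12.2833 [ 481.29 -223.85   99.31] yaw 0.0851 F [ 0.96 -0.18  5.96] T [ 0.046  0.066 -0.061] d [-0.09  0.15] tilt [ 0.0006 -0.0006] [-0.66  0.49  1.66 -0.    0.99  0.83]
```

Turned 0.33 rad without resistance, so the lugs are under the lip. I'll keep twisting.

{"fn": "drive_tool", "kwargs": {
  "commands": "0 0 0 0 0 -0.06 0;0 0 0 0 0 -0.06 0;0 0 0 0 0 -0.06 0;0 0 0 0 0 -0.06 0;0 0 0 0 0 -0.06 0;0 0 0 0 0 -0.06 0;0 0 0 0 0 -0.06 0;0 0 0 0 0 -0.06 0;0 0 0 0 0 -0.06 0;0 0 0 0 0 -0.06 0;0 0 0 0 0 -0.06 0;0 0 0 0 0 -0.06 0;0 0 0 0 0 -0.06 0;0 0 0 0 0 -0.06 0;0 0 0 0 0 0 0;0 0 0 0 0 0 0"
}}

```text
time_s: 13.62
eef_pos: [481.3, -223.9, 99.3]
ee_rot: [0.0, 0.959, -0.283, 0.0]
force: [-0.2, -0.4, 6.7]
grip_width: 0.272
grip_force: 60.9
```

```bash
python3 st.py
```

```text
13.6167 [ 481.31 -223.87   99.32] yaw -0.5747 F [-0.16 -0.37  6.69] T [ 0.065  0.054 -0.009] d [-0.11  0.17] tilt [ 0.0007 -0.0006] [-0.66  0.49  1.66 -0.    0.99  1.49]
```

{"fn": "drive_tool", "kwargs": {
  "commands": "0 0 0 0 0 -0.05 0;0 0 0 0 0 -0.05 0;0 0 0 0 0 -0.05 0;0 0 0 0 0 -0.05 0;0 0 0 0 0 -0.05 0;0 0 0 0 0 -0.05 0;0 0 0 0 0 0 0;0 0 0 0 0 0 0"
}}

```text
time_s: 14.28
eef_pos: [481.3, -223.8, 99.3]
ee_rot: [0.0, 0.919, -0.394, 0.0]
force: [-0.5, -0.1, 6.8]
grip_width: 0.272
grip_force: 60.9
```

```bash
python3 st.py
```

```text
14.2833 [ 481.32 -223.82   99.33] yaw -0.8101 F [-0.47 -0.1   6.84] T [0.005 0.073 0.029] d [-0.12  0.12] tilt [ 0.0007 -0.0006] [-0.66  0.49  1.66 -0.    0.99  1.72]
```

{"fn": "drive_tool", "kwargs": {
  "commands": "0 0 0 0 0 -0.04 0;0 0 0 0 0 -0.04 0;0 0 0 0 0 0 0;0 0 0 0 0 0 0"
}}

```text
time_s: 14.62
eef_pos: [481.4, -223.8, 99.3]
ee_rot: [0.0, 0.906, -0.423, 0.001]
force: [0.7, 0.5, 7.1]
grip_width: 0.273
grip_force: 60.8
```

```bash
python3 st.py
```

```text
14.6167 [ 481.38 -223.84   99.34] yaw -0.8729 F [0.65 0.53 7.14] T [0.063 0.006 0.046] d [-0.18  0.14] tilt [ 0.0008 -0.0007] [-0.66  0.49  1.66 -0.    0.99  1.79]
```

{"fn": "drive_tool", "kwargs": {
  "commands": "0 0 0 0 0 -0.03 0;0 0 0 0 0 -0.03 0;0 0 0 0 0 0 0;0 0 0 0 0 0 0"
}}

```text
time_s: 14.95
eef_pos: [481.6, -223.8, 99.4]
ee_rot: [0.0, 0.896, -0.443, 0.001]
force: [1.6, 0.5, 5.7]
grip_width: 0.272
grip_force: 60.8
```

```bash
python3 st.py
```

```text
14.95 [ 481.57 -223.76   99.37] yaw -0.9187 F [1.62 0.47 5.67] T [ 0.179 -0.287  0.572] d [-0.37  0.06] tilt [ 0.0012 -0.001 ] [-0.66  0.49  1.66 -0.    0.99  1.83]
```

Torque of 0.57 N·m at 1.33 rad, so this is the stop. Ease back slightly and let up.

{"fn": "drive_tool", "kwargs": {
  "commands": "0 0 0 0 0 0.03 0;0 0 0 0 0 0.03 0;0 0 0.01 0 0 0 0;0 0 0.01 0 0 0 0;0 0 0.01 0 0 0 0;0 0 0 0 0 0 0;0 0 0 0 0 0 0"
}}

```text
time_s: 15.53
eef_pos: [481.5, -223.8, 102.3]
ee_rot: [-0.0, 0.906, -0.423, 0.001]
force: [2.2, 0.5, 5.5]
grip_width: 0.273
grip_force: 60.8
```

```bash
python3 st.py
```

```text
15.5333 [ 481.47 -223.76  102.25] yaw -0.873 F [2.17 0.5  5.48] T [ 0.126 -0.309 -0.009] d [-0.27  0.06] tilt [ 0.0011 -0.0004] [-0.66  0.49  1.66  0.    1.    1.79]
```

{"fn": "drive_tool", "kwargs": {
  "commands": "0 0 0.008 0 0 0 0;0 0 0.007 0 0 0 0;0 0 0 0 0 0 0;0 0 0 0 0 0 0"
}}

```text
time_s: 15.87
eef_pos: [481.4, -223.7, 103.6]
ee_rot: [-0.0, 0.906, -0.423, 0.0]
force: [1.3, 0.8, 4.5]
grip_width: 0.275
grip_force: 60.6
```

```bash
python3 st.py
```

```text
15.8667 [ 481.38 -223.75  103.64] yaw -0.8729 F [1.32 0.83 4.5 ] T [ 0.099 -0.51   0.004] d [-0.18  0.05] tilt [ 0.0009 -0.0004] [-0.66  0.48  1.66  0.    1.    1.79]
```

{"fn": "drive_tool", "kwargs": {
  "commands": "0 0 0.006 0 0 0 0;0 0 0 0 0 0 0;0 0 0 0 0 0 0"
}}

```text
time_s: 16.12
eef_pos: [481.3, -223.7, 104.2]
ee_rot: [-0.0, 0.906, -0.423, 0.0]
force: [2.4, -0.1, 4.5]
grip_width: 0.275
grip_force: 60.6
```

```bash
python3 st.py
```

```text
16.1167 [ 481.29 -223.71  104.15] yaw -0.8729 F [ 2.36 -0.11  4.48] T [ 0.051 -0.685 -0.025] d [-0.09  0.01] tilt [ 0.0005 -0.0002] [-0.66  0.48  1.66  0.    1.    1.79]
```

Only a light sideways load of about 2 N, and the height matches the lock. Release, then check.

{"fn": "drive_tool", "kwargs": {
  "commands": "0.002 0 0.002 0 0 0 0;0 0 0 0 0 0 31;0 0 0 0 0 0 35;0 0 0 0 0 0 45;0 0 0 0 0 0 60;0 0 0 0 0 0 80;0 0 0 0 0 0 80;0 0 0 0 0 0 80;0 0 0 0 0 0 80;0 0 0.1 0 0 0 80;0 0 0.2 0 0 0 80;0 0 0.3 0 0 0 80;0 0 0.3 0 0 0 80;0 0 0 0 0 0 80;0 0 0 0 0 0 80;0 0 0 0 0 0 80"
}}

```text
time_s: 17.45
eef_pos: [481.0, -223.5, 194.1]
ee_rot: [-0.0, 0.906, -0.423, -0.0]
force: [-0.2, -0.1, -0.0]
grip_width: 0.797
grip_force: 0.0
```

```bash
python3 st.py
python3 - <<'E'
from h import *
s=sense(); p=capture('wrist'); sc=capture('scene'); tp=capture('top')
# predicted line ends (top at nose40+82=122) for locked master
for q in (p,):
    d=20*np.array([np.cos(-.873),np.sin(-.873),0]); c=np.array([481.2,-223.7,122])
    print(proj(q,[c+d,c-d],s).round(1))
    im=q['pixels'].copy()
a=cv2.resize(im[100:384,100:400],(600,568))
b=cv2.resize(sc['pixels'][110:180,150:215],(195*1,210))
cv2.imwrite('pics/g.png',np.hstack([a,np.vstack([b,np.zeros((358,195,3),np.uint8)])]))
E
```

```text
17.45 [ 481.02 -223.46  194.08] yaw -0.8728 F [-0.25 -0.1  -0.02] T [-0.02  -0.015  0.024] d [ 0.18 -0.24] tilt [-0.0005  0.0003] [-0.66  0.37  1.56 -0.    1.21  1.79]
[[259.  181.8]
 [258.9 236.8]]
```

View pics/g.png

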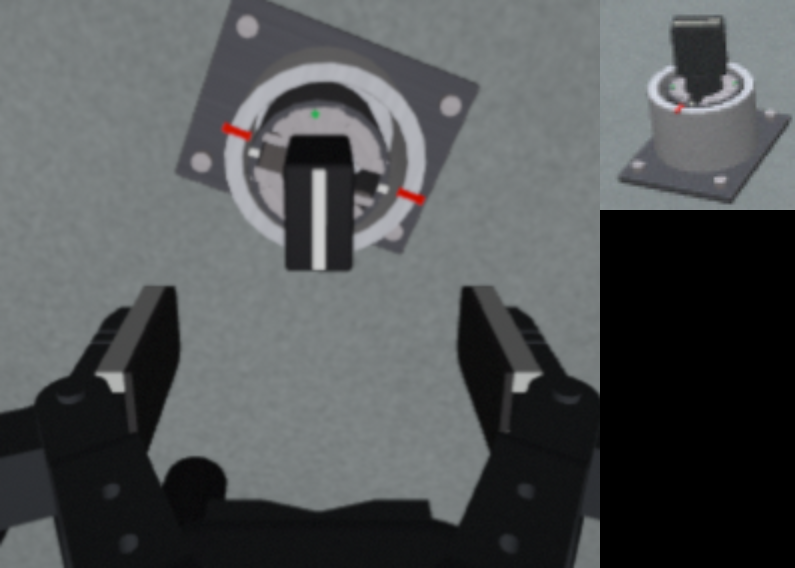

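The crop shows the master upright and free of the fingers. Its white line runs from (319,170) to (319,270), which matches the pose predicted for the lock. The lugs lie across the slots, in line with the green dot at (315,114).

```bash
python3 -c "
from rig import finish_job; print(finish_job())"
```

```text
the job is handed in; nothing more can be done
None
```

I handed the job in with the setting master locked in the bayonet socket and the gripper clear of it; it took about 18 s of the 72 s. The final picture matches the expected lock position, and the ring gauge, plain black master and screwdriver were never approached. The judge gave no verdict back.

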